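# Pack the marble-making kit in the tool tray

### The job

Pack the marble-making kit into the wooden tool tray for the evening class: lay the square-bladed paddle in the cradle with the wide rest, blade on that rest, and the tapered reamer in the cradle with the two narrow notches, cone pointing away from the robot; stand the large and the small cupped marble mould, cup up, each right down in the round well of its size. Leave the round-bladed paddle, the straight rod tool and the flat-topped puck where they lie, as they belong to this bench.

Things in the scene. Friction and masses are not known exactly. Their poses are not given: they have to be found in the camera images.
- paddle_grip (a point): WANTED: square-bladed graphite paddle, 145 mm long, 85 g. Wooden handle 22 mm square, from 60 mm behind this point to 25 mm ahead; dark square-cornered blade 46 mm wide, 10 mm thick, from 37 to 85 mm ahead. Grip here; it balances 20 mm ahead. Point: on the handle's centre line, 11 mm above its underside; x towards the working end, z up. Lies flat, x within 0.3 rad of world +x.
- reamer_grip (a point): WANTED: tapered graphite reamer, 142 mm long, 60 g. Wooden handle 22 mm square, 42 mm either way from this point; then a dark cone 58 mm long, tapering from 22 mm to a 5 mm point. Grip the handle here. Point: on the handle's centre line, 11 mm above its underside; x towards the working end, z up. Lies flat, x within 0.3 rad of world +x.
- large_mould_mid (a point): WANTED: large marble mould, an upright dark graphite cylinder 54 mm across, 40 mm high, 140 g, with a round cup 42 mm wide and 21 mm deep in its top. Point: on its axis, 20 mm above the underside; z up.
- small_mould_mid (a point): WANTED: small marble mould, an upright dark graphite cylinder 36 mm across, 40 mm high, 65 g, with a round cup 26 mm wide and 13 mm deep in its top. Point: on its axis, 20 mm above the underside; z up.
- round_paddle_grip (a point): Look-alike, to be left: graphite paddle with a ROUND blade, a disc 50 mm across centred 62 mm ahead of this point. Wooden handle 22 mm square, from 60 mm behind this point to 25 mm ahead. Point: on the handle's centre line, 11 mm above its underside; x towards the working end, z up. Lies flat, x within 0.3 rad of world +x.
- straight_rod_grip (a point): Look-alike, to be left: handle like the reamer's, but a STRAIGHT blunt graphite rod 19 mm thick, 58 mm long. Wooden handle 22 mm square, 42 mm either way from this point. Point: on the handle's centre line, 11 mm above its underside; x towards the working end, z up. Lies flat, x within 0.3 rad of world +x.
- flat_puck_mid (a point): Look-alike, to be left: graphite puck 54 mm across, 40 mm high, with a FLAT top, no cup. Point: on its axis, 20 mm above the underside.
- paddle_seat (a point): Paddle's cradle, one of three boards 80 mm apart (any order) in a fixed wooden tray with 38 mm high end walls. Narrow notch 38 mm wide 45 mm behind the point, WIDE one 62 mm wide 61 mm ahead; floors 24 mm over the bench, ears 10 mm more, finger room between. Point: where the paddle's point comes to rest, 35 mm up; x away from the robot, along the paddle's x (blade on the wide block).
- reamer_seat (a point): Reamer's cradle, another board of the tray: two equal NARROW notches, 38 mm wide, 34 mm behind and ahead of the point, both under the handle; floors 24 mm over the bench, ears 10 mm more, finger room between. Point: where the reamer's point comes to rest, 35 mm up, its x along this x (away from the robot; the end wall blocks the other way).
- wells (a point): Mould board, third board of the tray (170 by 78 mm), with two round wells, rings 8 mm high. Point: middle of the board's upper face, 10 mm over the bench, level with the floor of the wells. Large well 70 mm inside, centred 43 mm along +x (away from the robot); small well 52 mm inside, centred 45 mm along -x. z up.
Things that resemble listed ones, but are neither listed nor needed, are in the scene too. What is shaped like the part that bears paddle_grip but pink is not meant.

How it is judged:
By the outcome, as a careful person would: the job done as asked, in the order asked, and still so for the second after the job is handed in, with the robot touching nothing.
It also fails if it takes over 96 s, if anything falls off the work surface, if the arm or the gripper's body presses on something with over 40 N, if the wrist force passes 120 N, or if a joint passes its speed limit or range.

### The arm

A 6-joint arm with a two-finger parallel gripper is mounted at the origin on the work surface. World frame = base frame: x ahead of the robot, y to its left, z up, the work surface at z = 0. Lengths are in m, angles in rad, forces in N, time in s.
With the tool pointing down it reaches from about 0.225 to 0.875 m from the base axis. Payload 3.4 kg.
Tool frame: the origin (TCP) lies between the finger pads; the fingertips stand 19 mm ahead of it and the grasp point (between the pads) is the TCP; z points along the fingers, y is the line along which they close (so a half turn about z gives the same grasp; the last joint's range is limited). The gripper opens to 85 mm and grips with 20 to 120 N. Pads are 22 mm wide; open, the fingers measure 114 mm over their backs; the gripper's body (76 mm by 85 mm) begins 54 mm behind the grasp point. The pads swing forward as they close: fully open they stand 13 mm farther back than shut.
Start: joints at [-1.46, 0.276, 1.505, -0, 1.361, -0.121], TCP at [0.132, -0.56, 0.25] pointing down, gripper open.
Joint ranges: [-2.89, 2.89], [-0.75, 2.08], [0.22, 2.7], [-1.18, 4.32], [0.11, 2.71], [-2.7, 2.7]. Speed limits (rad/s): [2.57, 2.57, 3.14, 3.14, 3.14, 3.14].

### API

Orientations are given as a unit quaternion [w, x, y, z].
In Python, from rig import get_state, imaging, ticket gives the robot as it stands. The module is installed in compiled form; this text tells all that it offers.
- The arm moves only by the shell command python3 -m inch 'ROWS' [FORCE]. ROWS is JSON, a list of rows, each an object with "claw": the opening, from -1 (shut) to 1 (fully open); "travel": the shift along the world's x, y, z in units of 200 mm (1.0 is 200 mm), a list of three; "turn": the turn about the world's z in units of 180 degrees (1.0 is 180 degrees). A call has 1 to 5 rows; each row is the pose to reach, as a shift and turn from the pose commanded when the call began, turning the shorter way round; what a row does not reach only later rows make up. A row lasts 1/10 s, in which the tool goes at most 50 mm and 8.59 degrees, less where a joint would pass 70% of its speed; a pose out of reach is approached as far as the arm can. A call with a number of a shift or a turn outside -1 to 1 is refused whole. A call with a gripper value outside its range is refused whole. The fingers move at their own pace and stop on an object; FORCE is the grip in N (left out, the last holds). Time passes only in rows, so rows that repeat a pose let the fingers close. It gives the time, the measured TCP pose, the force, the opening and the grip force at its end, in the units of the state.
- get_state(): the state, without advancing time (a new reading comes with each control period).
- imaging.get_image(name): name is "side" or "top" or "wrist"; returns the picture (420x560x3 uint8, red, green, blue); there is no depth.
- imaging.camera_params(name): a dict with "camera_matrix" (3x3 intrinsics, pixels), "k1" (the pictures are not rectified: a ray, as slopes to the right and down, at radius r is drawn at 1 + k1 r^2 times it, then the intrinsics apply), "cam_to_world" (4x4, takes a point from camera to world coordinates); the wrist camera has in their place "T_tool_cam" (4x4, takes a point from camera to tool coordinates, whose origin is the TCP and whose axes are the flange's). Camera axes: x right, y down, z forward; pixel columns grow to the right and rows downward; lengths in m; the calibration is good to about 2 mm. A picture is of the moment at which its call begins: read the wrist's pose just before it. camera_params takes no time and is no camera call.
- ticket.sign_off(): hands the job in; it is judged then, once.
The state is a dict: "clock": time; "qpos": joint angles; "qd": joint speeds; "effort": joint torques, N m; "position": TCP position; "ee_rot": TCP orientation; "contact_force": force on the tool from outside, world axes, zero at the start; "moment": the same for the moment, N m; "width": finger opening in m; "gripper_force": force on a finger pad.
Only numpy, scipy, OpenCV 4.12 (cv2) and the standard library are available. Lean on these libraries where they do the work, as an engineer would, in place of code of your own. Each camera call takes 0.05 s, during which the arm holds its last target. There are 200 camera calls.

## Working session

There is one attempt and no reset: what is moved stays moved. The work goes in short steps, Python scripts to look and compute and a shell command to move; the robot and the scene stay as the last step left them, time stands still between calls to the robot, and variables do not carry over. Pictures are saved under pics/ and viewed, at most 14 in all, crops included, and the job is handed in when it is done.

```bash
mkdir -p pics
python3 - <<'E'
from rig import get_state, imaging
import cv2
s=get_state();print(s)
for n in("top","side"):
    cv2.imwrite(f"pics/{n}0.png",cv2.cvtColor(imaging.get_image(n),cv2.COLOR_RGB2BGR));print(n,imaging.camera_params(n))
print(imaging.camera_params("wrist"))
E
```

```text
{'clock': 0.0, 'qpos': array([-1.46001462e+00,  2.76594018e-01,  1.50612310e+00,  2.29128761e-05,
        1.36066614e+00, -1.20992722e-01]), 'qd': array([-3.68718281e-04, -2.01737866e-03, -4.58370084e-05,  8.10804344e-04,
        1.38840160e-04, -7.12678788e-06]), 'effort': array([-2.30433989e-04, -4.16779089e+01, -2.45807648e+01, -2.09954069e-04,
        1.10755613e-02, -1.35750643e-06]), 'position': array([ 0.13203362, -0.55914587,  0.24944422]), 'ee_rot': array([-8.95229857e-04,  9.93292468e-01,  1.15625566e-01,  1.57730851e-05]), 'contact_force': array([-0.46036422,  0.22004797, -0.57235166]), 'moment': array([-0.02618432, -0.03493515,  0.09405473]), 'gripper_force': 0.0, 'width': 0.08530717051771033}
top {'camera_matrix': array([[509.49100584,   0.        , 278.51827491],
       [  0.        , 509.49100584, 210.86048667],
       [  0.        ,   0.        ,   1.        ]]), 'k1': -0.07489308256507343, 'cam_to_world': array([[-2.68141857e-02, -9.95841613e-01,  8.70659596e-02,
         4.01907853e-01],
       [-9.99632431e-01,  2.70606107e-02,  1.65107697e-03,
        -2.25678491e
[... 502 characters left out ...]
5689,  0.87188268],
       [ 0.01070899, -0.64011091, -0.76820788,  1.10572378],
       [ 0.        ,  0.        ,  0.        ,  1.        ]])}
{'camera_matrix': array([[292.29731483,   0.        , 280.18577644],
       [  0.        , 292.29731483, 207.78923041],
       [  0.        ,   0.        ,   1.        ]]), 'k1': 0.011949912326054666, 'T_tool_cam': array([[-1.94295305e-04, -9.55655026e-01, -2.94488427e-01,
         7.54599157e-02],
       [ 9.99999251e-01, -5.41647108e-04,  1.09794679e-03,
        -1.03121240e-04],
       [-1.20876717e-03, -2.94487993e-01,  9.55654415e-01,
        -1.23234275e-01],
       [ 0.00000000e+00,  0.00000000e+00,  0.00000000e+00,
         1.00000000e+00]])}
```

View pics/top0.png

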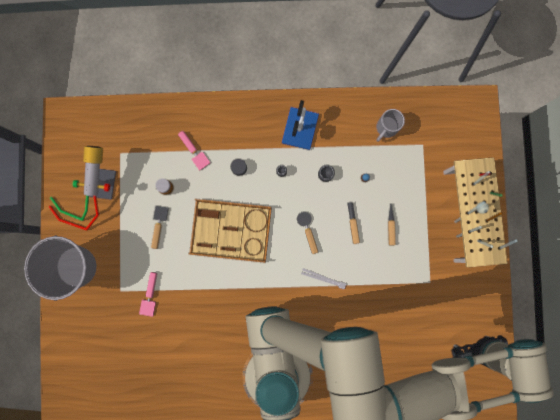

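View pics/side0.png

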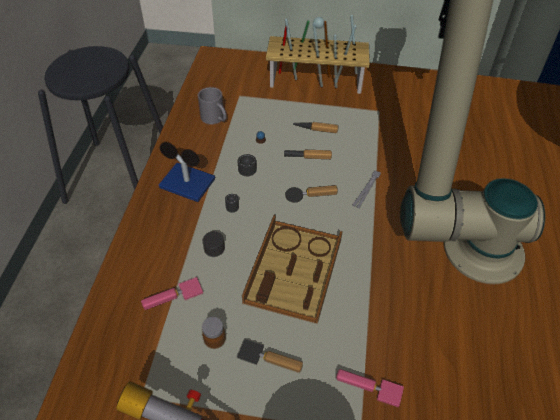

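```bash
cat > h.py <<'E'
import numpy as np, cv2
from rig import get_state, imaging
from scipy.spatial.transform import Rotation as R
def pose():
    s=get_state();q=s["ee_rot"];T=np.eye(4);T[:3,:3]=R.from_quat([q[1],q[2],q[3],q[0]]).as_matrix();T[:3,3]=s["position"];return T
def cam(n):
    p=imaging.camera_params(n)
    return p["camera_matrix"],p["k1"],(pose()@p["T_tool_cam"] if n=="wrist" else p["cam_to_world"])
def ray(c,px,z):
    K,k,T=c
    u=cv2.undistortPoints(np.float64(px).reshape(-1,1,2),K,np.array([k,0,0,0,0])).reshape(-1,2)
    d=np.c_[u,np.ones(len(u))]@T[:3,:3].T
    return (T[:3,3]+d*((z-T[2,3])/d[:,2])[:,None])
def proj(c,P):
    K,k,T=c
    Ti=np.linalg.inv(T);r,_=cv2.Rodrigues(Ti[:3,:3])
    return cv2.projectPoints(np.float64(P).reshape(-1,3),r,Ti[:3,3],K,np.array([k,0,0,0,0.]))[0].reshape(-1,2)
def shot(n,f=None):
    c=cam(n);im=cv2.cvtColor(imaging.get_image(n),cv2.COLOR_RGB2BGR)
    if f: cv2.imwrite(f"pics/{f}.png",im)
    return c,im
E
python3 - <<'E'
from h import *
im=cv2.imread("pics/top0.png");c=cam("top")
hsv=cv2.cvtColor(im,cv2.COLOR_BGR2HSV)
roi=np.zeros(im.shape[:2],np.uint8);roi[155:285,122:425]=255
wood=((hsv[...,1]>90)&(hsv[...,2]>100)&(hsv[...,0]<25)).astype(np.uint8)*255&roi
dark=((hsv[...,2]<85)).astype(np.uint8)*255&roi
for nm,m,z in(("wood",wood,.022),("dark",dark,.03)):
    for k in cv2.findContours(m,cv2.RETR_EXTERNAL,cv2.CHAIN_APPROX_NONE)[0]:
        if cv2.contourArea(k)<25: continue
        P=ray(c,k.reshape(-1,2),z)[:,:2]
        r=cv2.minAreaRect(P.astype(np.float32)*1000)
        print(nm,k.reshape(-1,2).mean(0).round(),np.round(r[0]),np.round(r[1]),round(r[2]))
crop=im[150:290,120:430];cv2.imwrite("pics/crop0.png",cv2.resize(crop,(775,350),interpolation=cv2.INTER_CUBIC))
E
```

```text
wood [311. 240.] [ 448. -124.] [85. 19.] 17
wood [156. 236.] [479. 391.] [21. 85.] 79
wood [391. 233.] [ 469. -392.] [20. 80.] 87
wood [354. 231.] [ 477. -269.] [83. 21.] 7
wood [230. 230.] [490. 144.] [256. 186.] 82
dark [161. 213.] [552. 371.] [40. 39.] 80
dark [170. 188.] [635. 340.] [16. 39.] 70
dark [327. 173.] [ 671. -182.] [45. 53.] 43
dark [282. 171.] [682. -35.] [27. 34.] 88
dark [239. 167.] [700. 108.] [47. 47.] 88
```

View pics/crop0.png

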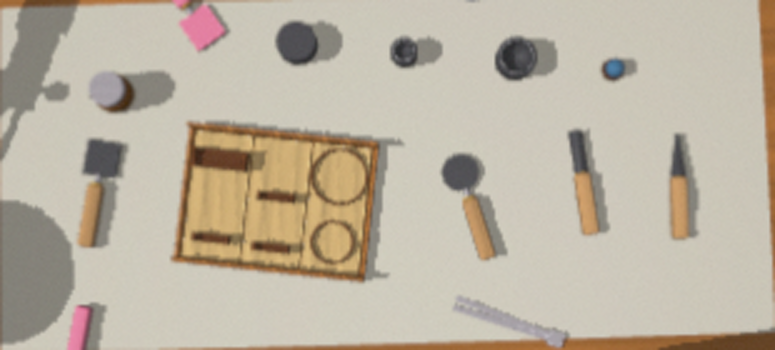

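Crop: square paddle at px (160,226), reamer with a point (392,225), straight rod (353,223), round paddle (308,233). The large cupped mould is at (327,173), the flat puck (239,167), the small cupped mould (282,171), and the pink paddles and the jar are distractors. In the tray the left board is the paddle cradle (wide notch far), the middle is the reamer's, the right has the wells.

```bash
python3 -m inch '[{"claw":1,"travel":[0.39,0.88,0],"turn":-0.04},{"claw":1,"travel":[0.39,0.88,0],"turn":-0.04},{"claw":1,"travel":[0.39,0.88,0],"turn":-0.04},{"claw":1,"travel":[0.39,0.88,0],"turn":-0.04},{"claw":1,"travel":[0.39,0.88,0],"turn":-0.04}]' 40
python3 -m inch '[{"claw":1,"travel":[0.39,0.88,0],"turn":-0.04},{"claw":1,"travel":[0.39,0.88,0],"turn":-0.04},{"claw":1,"travel":[0.39,0.88,0],"turn":-0.04},{"claw":1,"travel":[0.39,0.88,0],"turn":-0.04},{"claw":1,"travel":[0.39,0.88,0],"turn":-0.04}]'
python3 -m inch '[{"claw":1,"travel":[0.39,0.88,0],"turn":-0.04},{"claw":1,"travel":[0.39,0.88,0],"turn":-0.04},{"claw":1,"travel":[0.39,0.88,0],"turn":-0.04},{"claw":1,"travel":[0.39,0.88,0],"turn":-0.04},{"claw":1,"travel":[0.39,0.88,0],"turn":-0.04}]'
python3 -m inch '[{"claw":1,"travel":[0.39,0.88,0],"turn":-0.04},{"claw":1,"travel":[0.39,0.88,0],"turn":-0.04},{"claw":1,"travel":[0.39,0.88,0],"turn":-0.04},{"claw":1,"travel":[0.39,0.88,0],"turn":-0.04},{"claw":1,"travel":[0.39,0.88,0],"turn":-0.04}]'
python3 - <<'E'
from h import *
c,im=shot("wrist","w1");np.save("w1T.npy",c[2]);print(c[2].round(3),pose().round(3),get_state()["clock"])
E
```

```text
clock: 0.6
position: [0.211, -0.378, 0.25]
ee_rot: [-0.002, 0.998, 0.055, 0.0]
contact_force: [0.8, -0.0, -0.7]
width: 0.0854
gripper_force: 0.0
clock: 1.1
position: [0.289, -0.2035, 0.2502]
ee_rot: [-0.001, 1.0, -0.007, 0.0]
contact_force: [0.5, -1.4, 1.3]
width: 0.0853
gripper_force: 0.0
clock: 1.6
position: [0.3682, -0.0271, 0.2504]
ee_rot: [-0.001, 0.998, -0.068, 0.001]
contact_force: [-0.7, -0.9, -0.4]
width: 0.0855
gripper_force: 0.0
clock: 2.1
position: [0.4475, 0.1478, 0.2499]
ee_rot: [-0.001, 0.991, -0.133, 0.001]
contact_force: [-0.3, -1.8, -0.5]
width: 0.0851
gripper_force: 0.0
[[-0.263 -0.923 -0.282  0.52 ]
 [-0.965  0.251  0.079  0.128]
 [-0.002  0.293 -0.956  0.373]
 [ 0.     0.     0.     1.   ]] [[ 0.964 -0.264 -0.     0.446]
 [-0.264 -0.964 -0.001  0.145]
 [-0.     0.001 -1.     0.25 ]
 [ 0.     0.     0.     1.   ]] 2.15
```

View pics/w1.png

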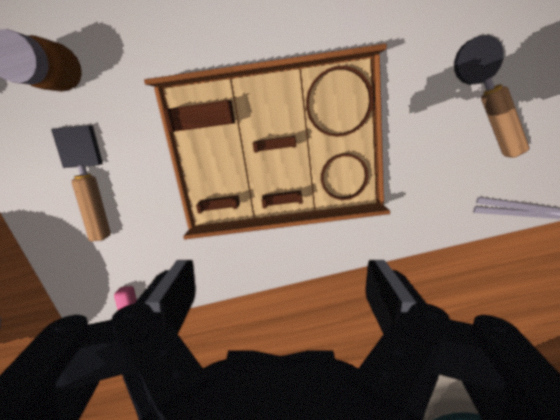

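Wrist view: the tray's wide block is at (202,114) and its narrow one at (218,203). The reamer notches are at (275,143) and (281,198), the large ring at (340,100), the small ring at (345,175). The square paddle blade is at (77,147), its handle at (91,207).

Run:
```python
from h import *
im=cv2.imread("pics/w1.png");K,k1,_=cam("wrist");c=(K,k1,np.load("w1T.npy"))
hsv=cv2.cvtColor(im,cv2.COLOR_BGR2HSV)
def blobs(m,box):
    x0,y0,x1,y1=box;r=np.zeros(m.shape,np.uint8);r[y0:y1,x0:x1]=m[y0:y1,x0:x1]
    return max(cv2.findContours(r,cv2.RETR_EXTERNAL,cv2.CHAIN_APPROX_NONE)[0],key=cv2.contourArea).reshape(-1,2)
dk=((hsv[...,2]<125)&(hsv[...,1]>60)).astype(np.uint8)
res={}
for n,b,z in(("wide",(172,90,245,140),.028),("nar",(192,190,246,220),.028),("rf",(246,130,304,157),.028),("rn",(256,186,308,212),.028),("L",(303,62,372,140),.018),("S",(316,148,372,202),.018)):
    k=blobs(dk,b);P=ray(c,k,z)[:,:2]*1000
    r=cv2.minAreaRect(P.astype(np.float32));mc,mr=cv2.minEnclosingCircle(P.astype(np.float32));res[n]=np.array(r[0])
    print(n,cv2.boundingRect(k),np.round(r[0]),np.round(r[1]),round(r[2]),"circ",np.round(mc),round(mr))
    if n in"LS":res[n]=np.array(mc)
for a,b in(("wide","nar"),("rf","rn"),("L","S")):
    d=res[a]-res[b];print(a,np.hypot(*d),np.arctan2(d[1],d[0]))
wood=((hsv[...,1]>80)&(hsv[...,2]>70)&(hsv[...,0]<25)).astype(np.uint8)
dark=((hsv[...,2]<85)).astype(np.uint8)
for n,m,b,z in(("blade",dark,(45,115,110,175),.01),("handle",wood,(65,165,115,250),.022)):
    k=blobs(m,b);P=ray(c,k,z)[:,:2]*1000;r=cv2.minAreaRect(P.astype(np.float32));res[n]=np.array(r[0]);print(n,cv2.boundingRect(k),np.round(r[0]),np.round(r[1]),r[2])
d=res["blade"]-res["handle"];print(np.hypot(*d),np.arctan2(d[1],d[0]))
for i in((147,81),(386,46),(188,236),(389,210)):print(ray(c,[i],.038)[0].round(3))
```

```text
wide (172, 96, 70, 44) [545. 211.] [86. 33.] 88 circ [541. 211.] 44
nar (197, 193, 49, 20) [445. 224.] [62. 19.] 83 circ [444. 224.] 32
rf (253, 133, 51, 19) [496. 138.] [59. 14.] 82 circ [495. 137.] 30
rn (262, 188, 46, 20) [430. 147.] [57. 18.] 83 circ [430. 147.] 29
L (304, 65, 68, 71) [520.  61.] [77. 75.] 80 circ [523.  58.] 42
S (321, 152, 50, 48) [434.  70.] [58. 60.] 41 circ [434.  69.] 31
wide 101.4509966971661 -0.12823161875960182
rf 66.27385398107018 -0.14924696736812348
L 89.68135338608063 -0.12212870769039649
blade (53, 125, 49, 50) [547. 375.] [50. 58.] 79.5394058227539
handle (72, 174, 35, 67) [479. 388.] [25. 86.] 78.60325622558594
69.84269266867005 -0.18174388552160511
[0.593 0.254 0.038]
[0.559 0.006 0.038]
[0.416 0.275 0.038]
[0.384 0.03  0.038]
```

```bash
python3 -m inch '[{"claw":1,"travel":[0.13,0.6,-0.2],"turn":0.013},{"claw":1,"travel":[0.13,0.6,-0.2],"turn":0.013},{"claw":1,"travel":[0.13,0.6,-0.2],"turn":0.013}]'
python3 -m inch '[{"claw":1,"travel":[0.135,0.61,-0.4],"turn":0.012},{"claw":1,"travel":[0.135,0.61,-0.4],"turn":0.012},{"claw":1,"travel":[0.135,0.61,-0.4],"turn":0.012},{"claw":1,"travel":[0.135,0.61,-0.4],"turn":0.012}]'
cat >> h.py <<'E'
def tool(f,z=.022):
    "wood handle and its dark end, seen in the wrist view near the centre"
    c,im=shot("wrist",f);T=pose();hsv=cv2.cvtColor(im,cv2.COLOR_BGR2HSV)
    wood=((hsv[...,1]>80)&(hsv[...,2]>70)&(hsv[...,0]<25)).astype(np.uint8)
    ctr=proj(c,[[*T[:2,3],z]])[0]
    ks=[k for k in cv2.findContours(wood,cv2.RETR_EXTERNAL,cv2.CHAIN_APPROX_NONE)[0] if cv2.contourArea(k)>800]
    k=min(ks,key=lambda k:np.hypot(*(k.reshape(-1,2).mean(0)-ctr))).reshape(-1,2)
    r=cv2.minAreaRect((ray(c,k,z)[:,:2]*1000).astype(np.float32))
    a=r[2] if r[1][0]>r[1][1] else r[2]-90
    print("tcp",T[:3,3].round(4),"yaw",np.arctan2(T[1,0],T[0,0]).round(3),"handle",cv2.boundingRect(k),np.round(r[0],1),np.round(r[1],1),"yaw",np.radians(a).round(3))
E
python3 -c "
from h import *
tool('w2')"
```

```text
clock: 2.45
position: [0.4711, 0.264, 0.209]
ee_rot: [0.0, 0.993, -0.115, -0.0]
contact_force: [-0.1, -0.1, -0.7]
width: 0.0855
gripper_force: 0.0
clock: 2.85
position: [0.4976, 0.3867, 0.1254]
ee_rot: [0.002, 0.995, -0.096, -0.002]
contact_force: [-1.6, -1.9, -0.6]
width: 0.0855
gripper_force: 0.0
tcp [0.4975 0.3847 0.1273] yaw -0.192 handle (264, 183, 26, 98) [480.6 392.6] [20.6 87. ] yaw -0.183
```

View pics/w2.png

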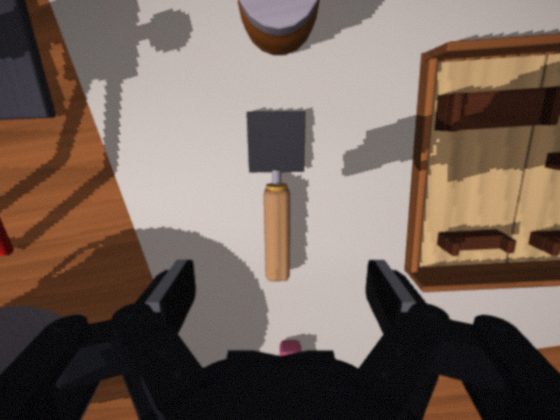

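Close view: the square blade is at (277,141) and the handle at (277,233), centred between the fingers with both fingers on free bench. I am going down to grip.

```bash
python3 -m inch '[{"claw":1,"travel":[0.004,0.016,-0.25]},{"claw":1,"travel":[0.004,0.016,-0.5]},{"claw":1,"travel":[0.004,0.016,-0.54]},{"claw":1,"travel":[0.004,0.016,-0.54]},{"claw":-1,"travel":[0.004,0.016,-0.54]}]' 40
python3 -m inch '[{"claw":-1,"travel":[0,0,0]},{"claw":-1,"travel":[0,0,0]},{"claw":-1,"travel":[0,0,0]},{"claw":-1,"travel":[0,0,0]},{"claw":-1,"travel":[0,0,0]}]'
```

```text
invalid input at $[0]: expected keys claw, travel, turn
invalid input at $[0]: expected keys claw, travel, turn
```

```bash
python3 -m inch '[{"claw":1,"travel":[0.004,0.016,-0.25],"turn":0},{"claw":1,"travel":[0.004,0.016,-0.5],"turn":0},{"claw":1,"travel":[0.004,0.016,-0.54],"turn":0},{"claw":1,"travel":[0.004,0.016,-0.54],"turn":0},{"claw":-1,"travel":[0.004,0.016,-0.54],"turn":0}]' 40
python3 -m inch '[{"claw":-1,"travel":[0,0,0],"turn":0},{"claw":-1,"travel":[0,0,0],"turn":0},{"claw":-1,"travel":[0,0,0],"turn":0},{"claw":-1,"travel":[0,0,0],"turn":0},{"claw":-1,"travel":[0,0,0],"turn":0}]'
```

```text
clock: 3.4
position: [0.5, 0.3892, 0.025]
ee_rot: [-0.001, 0.995, -0.097, 0.002]
contact_force: [0.0, 0.2, -0.4]
width: 0.0731
gripper_force: 0.0
clock: 3.9
position: [0.4985, 0.3901, 0.0237]
ee_rot: [-0.001, 0.995, -0.096, 0.001]
contact_force: [-0.7, -0.4, 5.4]
width: 0.0206
gripper_force: 40.8
```

```bash
python3 -m inch '[{"claw":-1,"travel":[0,0,0.25],"turn":0},{"claw":-1,"travel":[0,0,0.5],"turn":0},{"claw":-1,"travel":[0,-0.2,0.6],"turn":0},{"claw":-1,"travel":[0,-0.3,0.6],"turn":0.01},{"claw":-1,"travel":[0,-0.3,0.6],"turn":0.017}]'
python3 - <<'E'
from h import *
c,im=shot("wrist","w3");np.save("w3T.npy",c[2]);print(pose()[:3,3],get_state()["width"],get_state()["contact_force"])
E
```

```text
clock: 4.4
position: [0.4975, 0.3274, 0.1432]
ee_rot: [0.001, 0.998, -0.07, 0.0]
contact_force: [0.1, 0.7, -1.7]
width: 0.0209
gripper_force: 39.9
[0.49754699 0.3287493  0.14254189] 0.021067245944694068 [-1.21246456  0.17712742 -1.41053235]
```

View pics/w3.png

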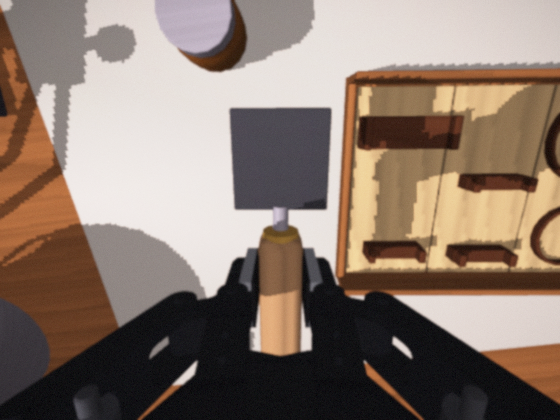

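Run:
```python
from h import *
K,k1,_=cam("wrist");c=(K,k1,np.load("w3T.npy"))
px=[[395.5,252],[410,132],[498,182],[482,254]]
P=ray(c,px,.029)[:,:2];print(P.round(4));x=np.array([np.cos(.135),-np.sin(.135)])
print("paddle",P[0]+.045*x,P[1]-.061*x,"reamer",P[2]-.034*x,P[3]+.034*x)
for a,b in((0,1),(3,2)):d=P[b]-P[a];print(np.hypot(*d),np.arctan2(d[1],d[0]))
print("corners",ray(c,[[349,76],[342,276]],.038))
```

```text
[[0.4447 0.231 ]
 [0.5473 0.2172]
 [0.4968 0.1462]
 [0.4322 0.1552]]
paddle [0.4893055  0.22489597] [0.48681849 0.22541336] reamer [0.46306324 0.15073563] [0.46586097 0.15057596]
0.10346613566893796 -0.13328007995787564
0.06520659849784476 -0.13834823297405607
corners [[0.59352647 0.26391121 0.038     ]
 [0.43277894 0.28136846 0.038     ]]
```

```bash
python3 - <<'E'
from h import *
c=cam("top");px=np.array([[190,123],[380,143],[365,280],[172,260]])/2.5+[120,150]-.3
P=ray(c,px,.038);print(P.round(4),P.mean(0).round(4))
c,im=shot("wrist");print(cam("wrist")[2][:3,3]-c[2][:3,3])
print(pose().round(4))
g=[[396,252],[410,132],[498,182],[482,254]]
print(ray(c,g,.029).round(4))
hsv=cv2.cvtColor(im,cv2.COLOR_BGR2HSV);dk=((hsv[...,2]<125)&(hsv[...,1]>60)).astype(np.uint8)
for x0,y0,x1,y1 in((352,100,470,160),(360,230,430,266)):
    m=np.zeros_like(dk);m[y0:y1,x0:x1]=dk[y0:y1,x0:x1]
    k=max(cv2.findContours(m,0,1)[0],key=cv2.contourArea);print(cv2.boundingRect(k))
E
python3 -m inch '[{"claw":-1,"travel":[-0.02,-0.25,0],"turn":0},{"claw":-1,"travel":[-0.04,-0.53,0],"turn":0},{"claw":-1,"travel":[-0.045,-0.53,0],"turn":0},{"claw":-1,"travel":[-0.045,-0.53,0],"turn":0},{"claw":-1,"travel":[-0.045,-0.53,0],"turn":0}]'
python3 - <<'E'
from h import *
c,im=shot("wrist","w4");np.save("w4T.npy",c[2]);print(pose().round(4))
E
```

```text
[[0.5954 0.2534 0.038 ]
 [0.5619 0.0023 0.038 ]
 [0.3824 0.0266 0.038 ]
 [0.415  0.2796 0.038 ]] [0.4887 0.1405 0.038 ]
[ 5.58589961e-05  6.75137620e-04 -5.17830509e-04]
[[ 9.903e-01 -1.393e-01 -7.000e-04  4.976e-01]
 [-1.393e-01 -9.903e-01  3.000e-04  3.295e-01]
 [-7.000e-04 -2.000e-04 -1.000e+00  1.421e-01]
 [ 0.000e+00  0.000e+00  0.000e+00  1.000e+00]]
[[0.4451 0.2323 0.029 ]
 [0.5474 0.2191 0.029 ]
 [0.4971 0.1483 0.029 ]
 [0.4328 0.1572 0.029 ]]
(353, 100, 114, 60)
(365, 240, 64, 23)
clock: 5.0
position: [0.4894, 0.2249, 0.1421]
ee_rot: [-0.001, 0.998, -0.069, 0.0]
contact_force: [0.3, 0.7, -0.5]
width: 0.0211
gripper_force: 40.1
[[ 9.905e-01 -1.376e-01  3.000e-04  4.894e-01]
 [-1.376e-01 -9.905e-01  9.000e-04  2.251e-01]
 [ 2.000e-04 -1.000e-03 -1.000e+00  1.421e-01]
 [ 0.000e+00  0.000e+00  0.000e+00  1.000e+00]]
```

View pics/w4.png

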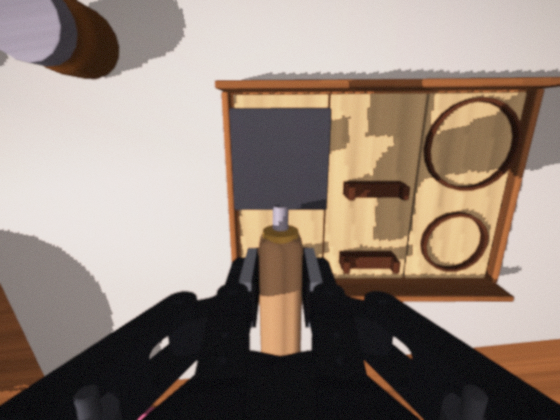

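Run:
```python
from h import *
K,k1,_=cam("wrist");c=(K,k1,np.load("w4T.npy"))
for n,p,z in(("seam1",(327,200),.01),("seam2",(416,200),.01),("rf",(376,189),.029),("rn",(369,262),.029),("L",(472,143),.018),("S",(455,240),.018),("c",(217,84),.038),("c",(561,81),.038),("c",(511,297),.038)):
    P=ray(c,[p],z)[0];y=np.array([np.sin(.137),np.cos(.137)]);print(n,P.round(4),"y'",(P[:2]@y).round(4))
print("tcp y'",np.array([.4894,.2251])@y)
```

```text
seam1 [0.4877 0.1824 0.01  ] y' 0.2473
seam2 [0.4766 0.1028 0.01  ] y' 0.167
rf [0.4972 0.1438 0.029 ] y' 0.2104
rn [0.4307 0.1529 0.029 ] y' 0.2103
L [0.5221 0.0608 0.018 ] y' 0.1315
S [0.4362 0.0715 0.018 ] y' 0.1304
c [0.5932 0.2563 0.038 ] y' 0.3349
c [0.5604 0.0139 0.038 ] y' 0.0903
c [0.3841 0.0324 0.038 ] y' 0.0846
tcp y' 0.2898291110793234
```

```bash
python3 -m inch '[{"claw":-1,"travel":[-0.004,-0.005,-0.2],"turn":0},{"claw":-1,"travel":[-0.004,-0.005,-0.35],"turn":0},{"claw":-1,"travel":[-0.004,-0.005,-0.43],"turn":0},{"claw":-1,"travel":[-0.004,-0.005,-0.465],"turn":0},{"claw":-1,"travel":[-0.004,-0.005,-0.465],"turn":0}]'
python3 -m inch '[{"claw":-1,"travel":[0,0,-0.003],"turn":0},{"claw":-1,"travel":[0,0,-0.003],"turn":0}]'
```

```text
clock: 5.55
position: [0.4882, 0.2239, 0.0489]
ee_rot: [-0.0, 0.998, -0.069, -0.0]
contact_force: [0.4, -0.5, -0.7]
width: 0.0209
gripper_force: 40.3
clock: 5.75
position: [0.4888, 0.2233, 0.0493]
ee_rot: [-0.0, 0.998, -0.069, 0.001]
contact_force: [0.2, 0.5, -1.7]
width: 0.021
gripper_force: 40.3
```

```bash
python3 -m inch '[{"claw":-1,"travel":[0,0,-0.008],"turn":0},{"claw":-1,"travel":[0,0,-0.008],"turn":0},{"claw":0,"travel":[0,0,-0.008],"turn":0},{"claw":0,"travel":[0,0,-0.008],"turn":0},{"claw":0,"travel":[0,0,-0.008],"turn":0}]'
python3 -m inch '[{"claw":0,"travel":[0,0,0.2],"turn":0},{"claw":0,"travel":[0,0,0.45],"turn":0},{"claw":0,"travel":[0,0,0.7],"turn":0},{"claw":0,"travel":[0,-0.2,0.7],"turn":0},{"claw":0,"travel":[0,-0.4,0.7],"turn":0}]'
python3 -c "
from h import *
shot('wrist','w5')"
```

```text
clock: 6.25
position: [0.4881, 0.2225, 0.0473]
ee_rot: [0.0, 0.998, -0.069, 0.0]
contact_force: [0.7, -0.5, -0.4]
width: 0.043
gripper_force: 0.0
clock: 6.75
position: [0.4892, 0.1425, 0.1894]
ee_rot: [-0.0, 0.998, -0.068, 0.003]
contact_force: [-0.6, -0.1, -0.8]
width: 0.0422
gripper_force: 0.0
```

View pics/w5.png

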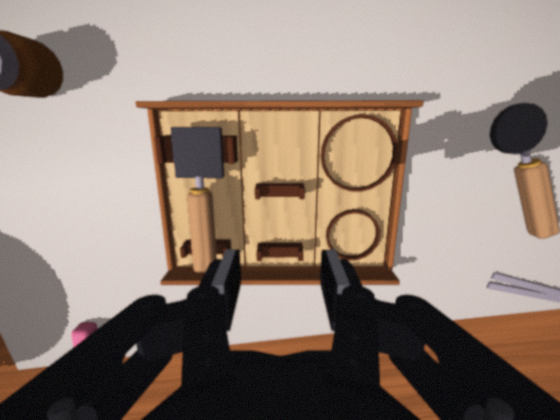

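The picture shows the paddle seated: handle (203,230) inside the narrow notch's ears (188/226), blade (198,152) within the wide block (162–237). The reamer is next.

```bash
python3 -m inch '[{"claw":1,"travel":[-0.033,-0.89,0],"turn":0.01},{"claw":1,"travel":[-0.033,-0.89,0],"turn":0.01},{"claw":1,"travel":[-0.033,-0.89,0],"turn":0.01},{"claw":1,"travel":[-0.033,-0.89,0],"turn":0.01}]'
python3 -m inch '[{"claw":1,"travel":[-0.033,-0.89,0],"turn":0.01},{"claw":1,"travel":[-0.033,-0.89,0],"turn":0.01},{"claw":1,"travel":[-0.033,-0.89,0],"turn":0.01},{"claw":1,"travel":[-0.033,-0.89,0],"turn":0.01}]'
python3 -m inch '[{"claw":1,"travel":[-0.033,-0.89,-0.3],"turn":0.008},{"claw":1,"travel":[-0.033,-0.89,-0.3],"turn":0.008},{"claw":1,"travel":[-0.033,-0.89,-0.3],"turn":0.008},{"claw":1,"travel":[-0.033,-0.89,-0.3],"turn":0.008},{"claw":1,"travel":[-0.033,-0.89,-0.3],"turn":0.008}]'
python3 -c "
from h import *
tool('w6')"
```

```text
clock: 7.2
position: [0.481, -0.0385, 0.1872]
ee_rot: [0.001, 0.998, -0.055, 0.0]
contact_force: [-0.1, 0.6, -0.3]
width: 0.0857
gripper_force: 0.0
clock: 7.6
position: [0.4746, -0.2171, 0.1871]
ee_rot: [0.001, 0.999, -0.039, 0.0]
contact_force: [0.7, 1.6, 0.5]
width: 0.0853
gripper_force: 0.0
clock: 8.1
position: [0.4673, -0.3959, 0.1247]
ee_rot: [0.0, 1.0, -0.028, -0.001]
contact_force: [-0.9, 1.1, -0.3]
width: 0.0854
gripper_force: 0.0
tcp [ 0.4674 -0.3931  0.1255] yaw -0.054 handle (264, 165, 29, 96) [ 466.9 -394.9] [20.7 81.8] yaw -0.016
```

View pics/w6.png

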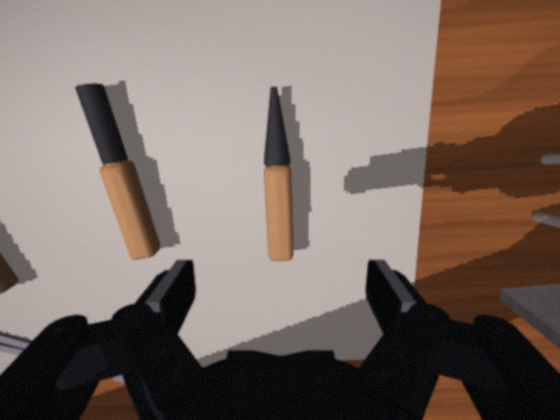

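The tapered cone at (277,125) confirms the reamer, with its handle at (279,213). The rod is well left at (125,170), clear of the fingers.

```bash
python3 -m inch '[{"claw":1,"travel":[0,-0.009,-0.25],"turn":0.011},{"claw":1,"travel":[0,-0.009,-0.5],"turn":0.011},{"claw":1,"travel":[0,-0.009,-0.52],"turn":0.011},{"claw":1,"travel":[0,-0.009,-0.52],"turn":0.011},{"claw":-1,"travel":[0,-0.009,-0.52],"turn":0.011}]' 40
python3 -m inch '[{"claw":-1,"travel":[0,0,0],"turn":0},{"claw":-1,"travel":[0,0,0],"turn":0},{"claw":-1,"travel":[0,0,0],"turn":0},{"claw":-1,"travel":[0,0,0],"turn":0},{"claw":-1,"travel":[0,0,0],"turn":0}]'
```

```text
clock: 8.65
position: [0.4699, -0.3939, 0.0256]
ee_rot: [0.001, 1.0, -0.008, 0.001]
contact_force: [1.5, -0.4, 0.6]
width: 0.073
gripper_force: 0.0
clock: 9.15
position: [0.4689, -0.3938, 0.0244]
ee_rot: [0.001, 1.0, -0.008, 0.001]
contact_force: [-0.5, 0.5, 7.0]
width: 0.021
gripper_force: 40.7
```

```bash
python3 -m inch '[{"claw":-1,"travel":[0,0,0.25],"turn":0},{"claw":-1,"travel":[0,0,0.5],"turn":0},{"claw":-1,"travel":[0,0.2,0.6],"turn":0},{"claw":-1,"travel":[0,0.5,0.6],"turn":0},{"claw":-1,"travel":[0,0.7,0.6],"turn":0}]'
python3 -m inch '[{"claw":-1,"travel":[-0.01,1,0],"turn":-0.02},{"claw":-1,"travel":[-0.01,1,0],"turn":-0.02},{"claw":-1,"travel":[-0.01,1,0],"turn":-0.02},{"claw":-1,"travel":[-0.01,1,0],"turn":-0.02},{"claw":-1,"travel":[-0.01,1,0],"turn":-0.02}]'
python3 -m inch '[{"claw":-1,"travel":[-0.01,0.998,0],"turn":-0.018},{"claw":-1,"travel":[-0.01,0.998,0],"turn":-0.018},{"claw":-1,"travel":[-0.01,0.998,0],"turn":-0.018},{"claw":-1,"travel":[-0.01,0.998,0],"turn":-0.018},{"claw":-1,"travel":[-0.01,0.998,0],"turn":-0.018}]'
python3 - <<'E'
from h import *
c,im=shot("wrist","w7");np.save("w7T.npy",c[2]);T=pose();print(T[:3,3].round(4),np.arctan2(T[1,0],T[0,0]),get_state()["width"])
E
```

```text
clock: 9.65
position: [0.4684, -0.2524, 0.1441]
ee_rot: [0.0, 1.0, -0.009, 0.001]
contact_force: [0.1, 1.0, -1.1]
width: 0.0211
gripper_force: 39.8
clock: 10.15
position: [0.4645, -0.0475, 0.143]
ee_rot: [-0.002, 0.999, -0.036, -0.001]
contact_force: [-1.5, 0.2, 0.1]
width: 0.0211
gripper_force: 39.8
clock: 10.65
position: [0.4641, 0.1512, 0.1432]
ee_rot: [-0.001, 0.998, -0.065, 0.0]
contact_force: [-0.8, -1.8, -0.7]
width: 0.0208
gripper_force: 39.9
[0.4641 0.1485 0.143 ] -0.13050487310937994 0.021184839186341405
```

View pics/w7.png

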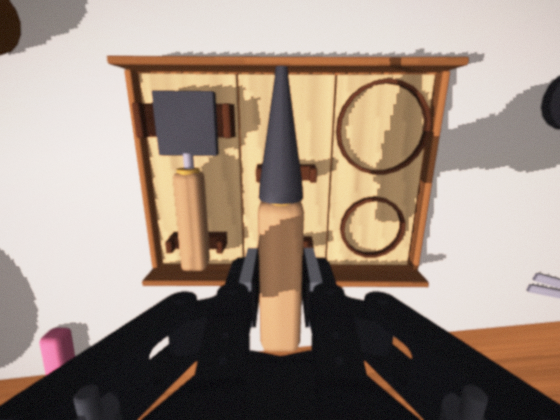

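Run:
```python
from h import *
K,k1,_=cam("wrist");c=(K,k1,np.load("w7T.npy"));a=.137
for n,p,z in(("rf",(287,173),.029),("seam",(286.5,180),.01),("L",(383,127),.018),("S",(374,227),.018),("tcp",None,0)):
    P=ray(c,[p],z)[0] if p else np.array([.4641,.1485]);print(n,P.round(4),"x'",(P[0]*np.cos(a)-P[1]*np.sin(a)).round(4),"y'",(P[0]*np.sin(a)+P[1]*np.cos(a)).round(4))
```

```text
rf [0.4953 0.1417 0.029 ] x' 0.4713 y' 0.2081
seam [0.4856 0.143  0.01  ] x' 0.4616 y' 0.208
L [0.5208 0.0593 0.018 ] x' 0.5078 y' 0.1299
S [0.4341 0.0697 0.018 ] x' 0.4205 y' 0.1283
tcp [0.4641 0.1485] x' 0.4395 y' 0.2105
```

```bash
python3 -m inch '[{"claw":-1,"travel":[-0.001,-0.011,-0.2],"turn":-0.002},{"claw":-1,"travel":[-0.001,-0.011,-0.35],"turn":-0.002},{"claw":-1,"travel":[-0.001,-0.011,-0.43],"turn":-0.002},{"claw":-1,"travel":[-0.001,-0.011,-0.47],"turn":-0.002},{"claw":-1,"travel":[-0.001,-0.011,-0.475],"turn":-0.002}]'
python3 -m inch '[{"claw":-1,"travel":[0,0,0],"turn":0},{"claw":-1,"travel":[0,0,0],"turn":0}]'
```

```text
clock: 11.2
position: [0.4643, 0.1425, 0.048]
ee_rot: [0.0, 0.997, -0.072, -0.0]
contact_force: [-0.8, -0.1, -0.3]
width: 0.0213
gripper_force: 40.6
clock: 11.4
position: [0.4647, 0.1434, 0.0486]
ee_rot: [0.0, 0.997, -0.071, 0.001]
contact_force: [-0.2, -0.4, -1.1]
width: 0.0208
gripper_force: 40.6
```

```bash
python3 -m inch '[{"claw":-1,"travel":[0,0.007,-0.004],"turn":0},{"claw":-1,"travel":[0,0.007,-0.006],"turn":0},{"claw":0,"travel":[0,0.007,-0.006],"turn":0},{"claw":0,"travel":[0,0.007,-0.006],"turn":0},{"claw":0,"travel":[0,0.007,-0.006],"turn":0}]'
python3 -m inch '[{"claw":0,"travel":[0,0,0.25],"turn":0},{"claw":0,"travel":[0,0,0.5],"turn":0},{"claw":0,"travel":[0.1,-0.1,0.6],"turn":0.04},{"claw":0,"travel":[0.2,-0.3,0.6],"turn":0.08},{"claw":0,"travel":[0.3,-0.5,0.6],"turn":0.12}]'
python3 -m inch '[{"claw":1,"travel":[0.4,-0.6,0],"turn":0.05},{"claw":1,"travel":[0.72,-1,0],"turn":0.09},{"claw":1,"travel":[0.72,-1,0],"turn":0.13},{"claw":1,"travel":[0.72,-1,0],"turn":0.13},{"claw":1,"travel":[0.72,-1,0],"turn":0.13}]'
python3 - <<'E'
from h import *
c=cam("top");im0=cv2.imread("pics/top0.png");_,im=shot("top","top1")
print("L",ray(c,[[326.5,171.5]],.04),"S",ray(c,[[282,170.5]],.04))
c,im=shot("wrist","w8");np.save("w8T.npy",c[2]);T=pose();print(T[:3,3].round(4),np.arctan2(T[1,0],T[0,0]),get_state()["qpos"].round(2),get_state()["clock"])
dk=(cv2.cvtColor(im,cv2.COLOR_BGR2HSV)[...,2]<90).astype(np.uint8);dk[250:]=0
for k in cv2.findContours(dk,0,1)[0]:
    if cv2.contourArea(k)>300:print(cv2.boundingRect(k),ray(c,[np.array(cv2.minEnclosingCircle(k)[0])],.04).round(4))
E
```

```text
clock: 11.9
position: [0.4641, 0.1457, 0.0469]
ee_rot: [-0.0, 0.997, -0.071, 0.0]
contact_force: [0.9, -0.2, 0.8]
width: 0.0427
gripper_force: 0.0
clock: 12.4
position: [0.5253, 0.0451, 0.1683]
ee_rot: [0.0, 0.993, 0.121, 0.002]
contact_force: [1.6, -0.1, 0.2]
width: 0.0427
gripper_force: 0.0
clock: 12.9
position: [0.6691, -0.1564, 0.1665]
ee_rot: [-0.0, 0.949, 0.316, -0.0]
contact_force: [-0.3, -0.0, -0.4]
width: 0.0854
gripper_force: 0.0
L [[ 0.67475858 -0.1824847   0.04      ]] S [[ 0.68208407 -0.03495055  0.04      ]]
[ 0.6715 -0.1603  0.1656] 0.6391585614889628 [-0.33  0.5   1.37 -0.    1.27  0.6 ] 13.0
(515, 207, 45, 40) [[ 0.7987 -0.3663  0.04  ]]
(0, 187, 39, 42) [[0.5362 0.0174 0.04  ]]
(264, 183, 59, 64) [[ 0.6757 -0.1789  0.04  ]]
(0, 126, 76, 124) [[0.5525 0.0293 0.04  ]]
(132, 81, 59, 46) [[ 0.6871 -0.0377  0.04  ]]
(300, 0, 202, 119) [[ 0.8205 -0.1732  0.04  ]]
(0, 0, 59, 16) [[0.6916 0.0719 0.04  ]]
```

View pics/w8.png

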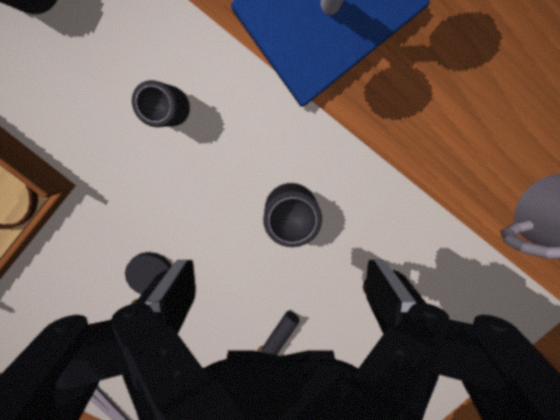

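Large mould: rim centre at about (292,220) with a cup. The small one's rim is at about (156,103). The blue stand and the mug are clear of the grasp.

Run:
```python
from h import *
K,k1,_=cam("wrist");c=(K,k1,np.load("w8T.npy"))
print(ray(c,[[292.5,220],[156,103]],.04).round(4)); print((ray(c,[[265,220],[320,220]],.04)).round(4))
```

```text
[[ 0.6715 -0.1818  0.04  ]
 [ 0.6854 -0.0341  0.04  ]]
[[ 0.6567 -0.1618  0.04  ]
 [ 0.6863 -0.2018  0.04  ]]
```

```bash
python3 -m inch '[{"claw":1,"travel":[0.005,-0.11,-0.15],"turn":0.003},{"claw":1,"travel":[0.005,-0.11,-0.35],"turn":0.003},{"claw":1,"travel":[0.005,-0.11,-0.55],"turn":0.003},{"claw":1,"travel":[0.005,-0.11,-0.66],"turn":0.003},{"claw":1,"travel":[0.005,-0.11,-0.66],"turn":0.003}]'
python3 -m inch '[{"claw":-1,"travel":[0,0,0],"turn":0},{"claw":-1,"travel":[0,0,0],"turn":0},{"claw":-1,"travel":[0,0,0],"turn":0},{"claw":-1,"travel":[0,0,0],"turn":0},{"claw":-1,"travel":[0,0,0],"turn":0}]' 40
```

```text
clock: 13.5
position: [0.6656, -0.1747, 0.0305]
ee_rot: [-0.003, 0.947, 0.321, -0.004]
contact_force: [-0.1, 1.1, 0.1]
width: 0.0855
gripper_force: 0.0
clock: 14.0
position: [0.6708, -0.1769, 0.0377]
ee_rot: [0.002, 0.947, 0.321, 0.002]
contact_force: [0.4, -0.4, 6.5]
width: 0.0524
gripper_force: 42.8
```

```bash
python3 -m inch '[{"claw":-1,"travel":[0,0,0],"turn":0},{"claw":-1,"travel":[0,0,0],"turn":0}]'
python3 -m inch '[{"claw":-1,"travel":[0,0,0.25],"turn":0},{"claw":-1,"travel":[0,0,0.5],"turn":0},{"claw":-1,"travel":[0,0,0.5],"turn":0}]'
python3 -c "
from h import *
print(pose()[:3,3],get_state()['contact_force'])"
```

```text
clock: 14.2
position: [0.6709, -0.1769, 0.0377]
ee_rot: [0.002, 0.947, 0.321, 0.002]
contact_force: [0.2, 0.3, 7.5]
width: 0.0526
gripper_force: 42.8
clock: 14.5
position: [0.6737, -0.178, 0.1439]
ee_rot: [0.005, 0.947, 0.321, 0.006]
contact_force: [1.2, -0.8, 0.5]
width: 0.0527
gripper_force: 43.3
[ 0.67367974 -0.17799883  0.14387816] [ 1.24935529 -0.8198834   0.45015841]
```

```bash
python3 -m inch '[{"claw":-1,"travel":[-0.39,0.6,0],"turn":0},{"claw":-1,"travel":[-0.39,0.6,0],"turn":0},{"claw":-1,"travel":[-0.39,0.6,0],"turn":0},{"claw":-1,"travel":[-0.39,0.6,0],"turn":0}]'
python3 -m inch '[{"claw":-1,"travel":[-0.385,0.6,0],"turn":0},{"claw":-1,"travel":[-0.385,0.6,0],"turn":0},{"claw":-1,"travel":[-0.385,0.6,0],"turn":0},{"claw":-1,"travel":[-0.385,0.6,0],"turn":0},{"claw":-1,"travel":[-0.385,0.6,0],"turn":0}]'
python3 - <<'E'
from h import *
c,im=shot("wrist","w9");np.save("w9T.npy",c[2]);T=pose();print(T.round(4),get_state()["qpos"].round(2))
E
```

```text
clock: 14.9
position: [0.5857, -0.0515, 0.1343]
ee_rot: [-0.003, 0.947, 0.322, -0.003]
contact_force: [-0.7, -0.5, -2.2]
width: 0.0527
gripper_force: 43.4
clock: 15.4
position: [0.514, 0.064, 0.1351]
ee_rot: [0.0, 0.947, 0.322, 0.0]
contact_force: [0.1, -0.5, -0.5]
width: 0.0525
gripper_force: 43.5
[[ 7.939e-01  6.080e-01  1.600e-03  5.148e-01]
 [ 6.080e-01 -7.939e-01 -8.000e-04  6.320e-02]
 [ 8.000e-04  1.600e-03 -1.000e+00  1.352e-01]
 [ 0.000e+00  0.000e+00  0.000e+00  1.000e+00]] [-0.01  0.29  1.8  -0.    1.05  0.91]
```

View pics/w9.png

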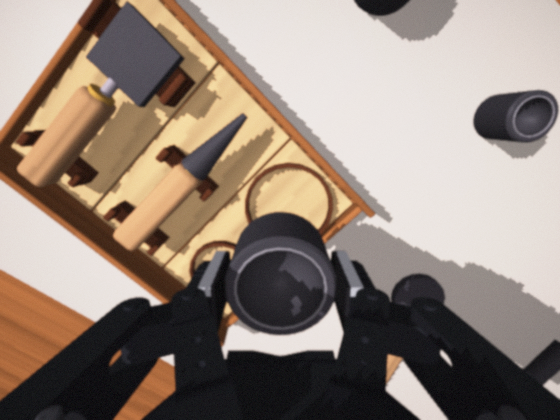

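Paddle and reamer are both seated: handle (65,137) and handle (160,207), each between its ears. The large ring is at about (290,206), the held mould's rim at (281,288).

Run:
```python
from h import *
K,k1,_=cam("wrist");c=(K,k1,np.load("w9T.npy"))
im=cv2.imread("pics/w9.png")
L=ray(c,[[290,206]],.018)[0];print("L",L.round(4));print("ring l/r/top",[np.linalg.norm(p[:2]-L[:2]).round(4) for p in ray(c,[[246,200],[334,206],[291,163]],.018)])
print("mould rim",ray(c,[[281,288]],.1375).round(4), ray(c,[[226,288],[336,288]],.1375).round(4))
```

```text
L [0.5217 0.0588 0.018 ]
ring l/r/top [np.float64(0.038), np.float64(0.0378), np.float64(0.0369)]
mould rim [[0.5131 0.0627 0.1375]] [[0.4974 0.0833 0.1375]
 [0.5289 0.0421 0.1375]]
```

```bash
python3 -m inch '[{"claw":-1,"travel":[0.033,-0.008,-0.15],"turn":0},{"claw":-1,"travel":[0.033,-0.008,-0.3],"turn":0},{"claw":-1,"travel":[0.033,-0.008,-0.36],"turn":0},{"claw":-1,"travel":[0.033,-0.008,-0.38],"turn":0},{"claw":-1,"travel":[0.033,-0.008,-0.38],"turn":0}]'
python3 -m inch '[{"claw":-1,"travel":[0,0,0],"turn":0},{"claw":-1,"travel":[0,0,0],"turn":0}]'
```

```text
clock: 15.95
position: [0.5213, 0.0613, 0.0588]
ee_rot: [0.0, 0.947, 0.32, -0.0]
contact_force: [0.5, 0.3, -1.3]
width: 0.0523
gripper_force: 43.5
clock: 16.15
position: [0.5217, 0.0618, 0.0601]
ee_rot: [0.0, 0.947, 0.321, 0.001]
contact_force: [0.5, 0.5, -1.3]
width: 0.0523
gripper_force: 43.5
```

```bash
python3 -m inch '[{"claw":-1,"travel":[0,0,-0.03],"turn":0},{"claw":-1,"travel":[0,0,-0.05],"turn":0},{"claw":-1,"travel":[0,0,-0.05],"turn":0}]'
python3 -m inch '[{"claw":-1,"travel":[0,0,-0.01],"turn":0},{"claw":-1,"travel":[0,0,-0.01],"turn":0}]'
```

```text
clock: 16.45
position: [0.5201, 0.062, 0.0484]
ee_rot: [-0.0, 0.947, 0.321, -0.001]
contact_force: [0.4, 0.1, -1.4]
width: 0.0528
gripper_force: 43.5
clock: 16.65
position: [0.5205, 0.062, 0.0477]
ee_rot: [0.0, 0.947, 0.321, -0.0]
contact_force: [-2.5, -0.5, 5.4]
width: 0.0524
gripper_force: 44.1
```

```bash
python3 -m inch '[{"claw":0.38,"travel":[0,0,0],"turn":0},{"claw":0.38,"travel":[0,0,0],"turn":0},{"claw":0.38,"travel":[0,0,0],"turn":0}]'
python3 -m inch '[{"claw":0.38,"travel":[0,0,0.1],"turn":0},{"claw":0.38,"travel":[0,0,0.25],"turn":0},{"claw":0.38,"travel":[0,0,0.5],"turn":0},{"claw":0.38,"travel":[0.05,0,0.6],"turn":0}]'
```

```text
clock: 16.95
position: [0.5209, 0.062, 0.0469]
ee_rot: [0.0, 0.947, 0.321, 0.0]
contact_force: [-0.5, -0.9, -0.6]
width: 0.0588
gripper_force: 0.0
clock: 17.35
position: [0.5317, 0.062, 0.1708]
ee_rot: [0.001, 0.947, 0.321, 0.002]
contact_force: [1.1, -0.1, 0.1]
width: 0.0588
gripper_force: 0.0
```

```bash
python3 -m inch '[{"claw":1,"travel":[0.76,-0.485,-0.05],"turn":0},{"claw":1,"travel":[0.76,-0.485,-0.05],"turn":0},{"claw":1,"travel":[0.76,-0.485,-0.05],"turn":0},{"claw":1,"travel":[0.76,-0.485,-0.05],"turn":0},{"claw":1,"travel":[0.76,-0.485,-0.05],"turn":0}]'
python3 - <<'E'
from h import *
c,im=shot("wrist","w10");np.save("w10T.npy",c[2]);T=pose();print(T.round(4))
dk=(cv2.cvtColor(im,cv2.COLOR_BGR2HSV)[...,2]<90).astype(np.uint8);dk[290:]=0
for k in cv2.findContours(dk,0,1)[0]:
    if cv2.contourArea(k)>300:print(cv2.boundingRect(k),ray(c,[np.array(cv2.minEnclosingCircle(k)[0])],.04).round(4))
p=proj(c,[[.6845,-.0345,.04]])[0];print(p)
x,y=p.astype(int);cv2.imwrite("pics/w10c.png",cv2.resize(im[y-70:y+70,x-100:x+100],(800,560)))
E
```

```text
clock: 17.85
position: [0.6862, -0.0381, 0.1555]
ee_rot: [0.001, 0.948, 0.319, 0.001]
contact_force: [0.2, -0.2, -0.4]
width: 0.0856
gripper_force: 0.0
[[ 7.955e-01  6.060e-01 -1.000e-03  6.838e-01]
 [ 6.060e-01 -7.955e-01  1.000e-04 -3.640e-02]
 [-7.000e-04 -6.000e-04 -1.000e+00  1.556e-01]
 [ 0.000e+00  0.000e+00  0.000e+00  1.000e+00]]
(365, 260, 30, 30) [[ 0.6914 -0.1502  0.04  ]]
(166, 260, 29, 30) [[ 0.5802 -0.0039  0.04  ]]
(50, 238, 81, 52) [[0.5286 0.0605 0.04  ]]
(0, 205, 42, 69) [[0.5272 0.1276 0.04  ]]
(253, 180, 41, 47) [[ 0.6875 -0.0296  0.04  ]]
(0, 123, 174, 167) [[0.5857 0.1002 0.04  ]]
(412, 95, 148, 114) [[ 0.824  -0.1376  0.04  ]]
(546, 51, 14, 40) [[ 0.8975 -0.1376  0.04  ]]
(99, 43, 86, 77) [[0.7041 0.1055 0.04  ]]
[274.9725708  208.99615683]
```

View pics/w10c.png

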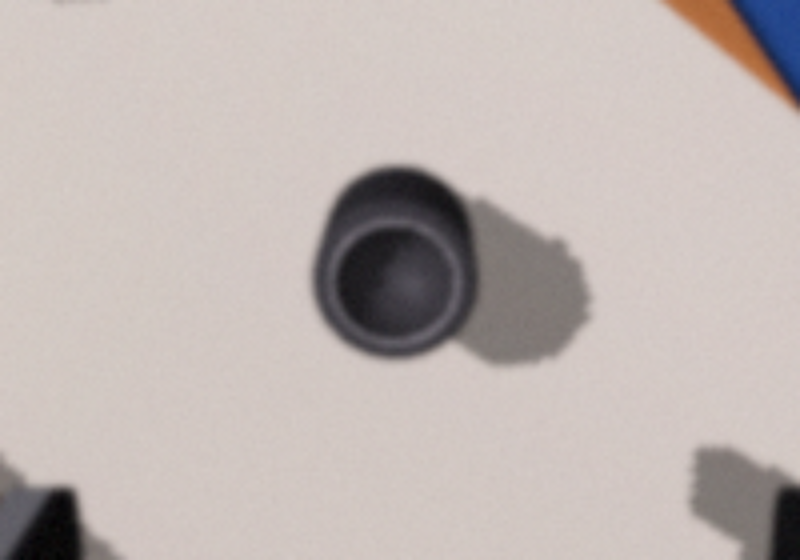

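The crop shows the small mould's cupped rim at (397,278) in the crop, i.e. (273,207.5) in the picture: about 4 mm to +y of the TCP.

```bash
python3 -m inch '[{"claw":1,"travel":[0.004,0.018,-0.2],"turn":0},{"claw":1,"travel":[0.004,0.018,-0.4],"turn":0},{"claw":1,"travel":[0.004,0.018,-0.55],"turn":0},{"claw":1,"travel":[0.004,0.018,-0.61],"turn":0},{"claw":1,"travel":[0.004,0.018,-0.61],"turn":0}]'
python3 -m inch '[{"claw":-1,"travel":[0,0,0],"turn":0},{"claw":-1,"travel":[0,0,0],"turn":0},{"claw":-1,"travel":[0,0,0],"turn":0},{"claw":-1,"travel":[0,0,0],"turn":0},{"claw":-1,"travel":[0,0,0],"turn":0}]' 40
python3 -m inch '[{"claw":-1,"travel":[0,0,0],"turn":0},{"claw":-1,"travel":[0,0,0],"turn":0}]'
```

```text
clock: 18.4
position: [0.6814, -0.0306, 0.0333]
ee_rot: [-0.001, 0.947, 0.321, -0.002]
contact_force: [0.1, 0.1, 0.6]
width: 0.0855
gripper_force: 0.0
clock: 18.9
position: [0.6845, -0.0316, 0.0368]
ee_rot: [0.001, 0.947, 0.321, 0.001]
contact_force: [0.2, 0.9, 5.9]
width: 0.0347
gripper_force: 40.1
clock: 19.1
position: [0.6846, -0.0316, 0.0368]
ee_rot: [0.001, 0.947, 0.321, 0.001]
contact_force: [-0.6, 0.1, 5.8]
width: 0.0346
gripper_force: 40.2
```

```bash
python3 -m inch '[{"claw":-1,"travel":[0,0,0.25],"turn":0},{"claw":-1,"travel":[0,0,0.5],"turn":0},{"claw":-1,"travel":[-0.2,0.08,0.5],"turn":0},{"claw":-1,"travel":[-0.4,0.16,0.5],"turn":0},{"claw":-1,"travel":[-0.6,0.25,0.5],"turn":0}]'
python3 -m inch '[{"claw":-1,"travel":[-0.25,0.1,0],"turn":0},{"claw":-1,"travel":[-0.45,0.18,0],"turn":0},{"claw":-1,"travel":[-0.65,0.26,0],"turn":0},{"claw":-1,"travel":[-0.65,0.26,0],"turn":0},{"claw":-1,"travel":[-0.65,0.26,0],"turn":0}]'
python3 - <<'E'
from h import *
c,im=shot("wrist","w11");np.save("w11T.npy",c[2]);T=pose();print(T.round(4),get_state()["width"])
hsv=cv2.cvtColor(im,cv2.COLOR_BGR2HSV)
p=proj(c,[[.520,.061,.05],[.4345,.0705,.018]]);print(p)
E
```

```text
clock: 19.6
position: [0.5622, 0.0187, 0.1355]
ee_rot: [0.0, 0.947, 0.32, 0.0]
contact_force: [-0.1, -0.3, 0.4]
width: 0.0343
gripper_force: 40.3
clock: 20.1
position: [0.4331, 0.0708, 0.1355]
ee_rot: [0.0, 0.947, 0.321, 0.001]
contact_force: [0.4, 0.5, -0.5]
width: 0.0345
gripper_force: 40.3
[[ 7.942e-01  6.077e-01  3.000e-03  4.346e-01]
 [ 6.077e-01 -7.942e-01 -3.000e-04  7.050e-02]
 [ 2.200e-03  2.000e-03 -1.000e+00  1.356e-01]
 [ 0.000e+00  0.000e+00  0.000e+00  1.000e+00]] 0.034810808582857664
[[366.9904684  136.33258602]
 [280.97641819 208.22380206]]
```

View pics/w11.png

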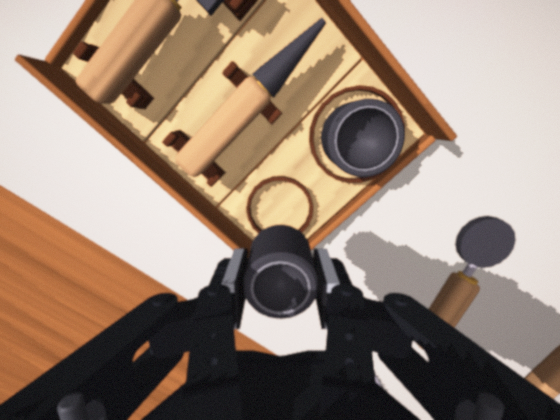

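The large mould sits inside its ring: rim (366,138), as projected for the seated height. The small ring is centred at (281,209) and its projection is (281,208), so the small mould is aligned. Lowering.

```bash
python3 -m inch '[{"claw":-1,"travel":[0,0,-0.15],"turn":0},{"claw":-1,"travel":[0,0,-0.3],"turn":0},{"claw":-1,"travel":[0,0,-0.38],"turn":0},{"claw":-1,"travel":[0,0,-0.42],"turn":0},{"claw":-1,"travel":[0,0,-0.42],"turn":0}]'
python3 -m inch '[{"claw":-1,"travel":[0,0,-0.01],"turn":0},{"claw":-1,"travel":[0,0,-0.02],"turn":0},{"claw":-1,"travel":[0,0,-0.02],"turn":0}]'
```

```text
clock: 20.65
position: [0.4343, 0.0701, 0.0501]
ee_rot: [-0.0, 0.947, 0.32, -0.001]
contact_force: [-0.1, 0.1, -0.7]
width: 0.0348
gripper_force: 40.3
clock: 20.95
position: [0.434, 0.0705, 0.0474]
ee_rot: [0.0, 0.947, 0.321, 0.001]
contact_force: [-0.1, -0.0, -1.1]
width: 0.0348
gripper_force: 40.3
```

```bash
python3 -m inch '[{"claw":-1,"travel":[0,0,-0.008],"turn":0},{"claw":-1,"travel":[0,0,-0.008],"turn":0}]'
python3 -m inch '[{"claw":0,"travel":[0,0,0],"turn":0},{"claw":0,"travel":[0,0,0],"turn":0},{"claw":0,"travel":[0,0,0],"turn":0}]'
python3 -m inch '[{"claw":0,"travel":[0,0,0.1],"turn":0},{"claw":0,"travel":[0,0,0.25],"turn":0},{"claw":0,"travel":[0,0,0.5],"turn":0},{"claw":0,"travel":[0,0,0.7],"turn":0},{"claw":0,"travel":[0,-0.2,0.8],"turn":0}]'
python3 -m inch '[{"claw":0,"travel":[0,-0.4,0],"turn":0},{"claw":0,"travel":[0,-0.4,0],"turn":0},{"claw":0,"travel":[0,-0.4,0],"turn":0}]'
python3 - <<'E'
from h import *
c,im=shot("wrist","w12")
dk=(cv2.cvtColor(im,cv2.COLOR_BGR2HSV)[...,2]<80).astype(np.uint8)
cs,ims=shot("side","side1");ct,imt=shot("top","top2")
for nm,cc,ii in(("side",cs,ims),("top",ct,imt),("wrist",c,im)):
    h=cv2.cvtColor(ii,cv2.COLOR_BGR2HSV);m=((h[...,2]<95)&(h[...,1]<90)).astype(np.uint8)
    p=proj(cc,[[.5205,.062,.03],[.434,.0705,.03]])
    for q in p:
        n,l,st,ce=cv2.connectedComponentsWithStats(m);j=1+np.argmin(np.hypot(*(ce[1:]-q).T)+1e3*(st[1:,4]<30));print(nm,q.round(1),st[j],ce[j].round(1),ray(cc,[ce[j]],.03).round(3)[0])
print(get_state()["contact_force"],get_state()["clock"])
E
```

```text
clock: 21.15
position: [0.4341, 0.0706, 0.0467]
ee_rot: [0.0, 0.947, 0.321, 0.001]
contact_force: [-2.6, -1.0, 9.5]
width: 0.0352
gripper_force: 41.4
clock: 21.45
position: [0.4335, 0.0706, 0.0454]
ee_rot: [0.0, 0.947, 0.321, 0.0]
contact_force: [0.5, -0.4, -1.2]
width: 0.0426
gripper_force: 0.0
clock: 21.95
position: [0.4353, 0.033, 0.2089]
ee_rot: [0.0, 0.946, 0.323, 0.004]
contact_force: [1.1, -1.5, -0.2]
width: 0.0426
gripper_force: 0.0
clock: 22.25
position: [0.4338, -0.0526, 0.2055]
ee_rot: [0.001, 0.948, 0.319, 0.0]
contact_force: [0.9, -0.1, -1.6]
width: 0.0425
gripper_force: 0.0
side [284.4 235.6] [276 221  22  27 463] [286.5 234.4] [0.516 0.058 0.03 ]
side [317.5 242.6] [312 233  15  20 243] [318.9 242.1] [0.431 0.068 0.03 ]
top [254.  220.1] [247 213  17  15 177] [254.8 219.9] [0.521 0.06  0.03 ]
top [252.1 246.3] [247 242  11   9  64] [252.3 246. ] [0.435 0.07  0.03 ]
wrist [236.5  44.8] [ 203    7   65   76 3663] [235.   44.3] [0.52  0.063 0.03 ]
wrist [178.8 118.3] [ 155   99   48   41 1494] [177.3 119.1] [0.432 0.071 0.03 ]
[-0.54196684 -0.1433789  -0.28435568] 22.4
```

```bash
python3 -c "
from rig import ticket
print(ticket.sign_off())"
```

```text
the job is handed in; nothing more can be done
None
```

The kit is packed and handed in at about 22 s: the paddle and reamer lie in their cradles, both moulds stand cup up in their wells, and I did not touch the three look-alikes.

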